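# Open the spark-plug test chamber

### The arm

A 6-joint arm with a two-finger parallel gripper is mounted at the origin on the work surface. World frame = base frame: x ahead of the robot, y to its left, z up, the work surface at z = 0. Lengths are in m, angles in rad, forces in N, time in s.
With the tool pointing down it reaches from about 0.25 to 0.775 m from the base axis. Payload 8.9 kg.
Tool frame: the origin (TCP) lies on the mounting face of the last link; the fingertips stand 173 mm ahead of it and the grasp point (between the pads) lies 155 mm ahead of it; y points along the fingers, x is the direction in which the jaws open and shut, and the axes are right-handed (so a half turn about y gives the same grasp; the last joint's range is limited). The gripper opens to 85 mm and grips with 20 to 120 N. Pads are 22 mm wide; open, the fingers measure 114 mm over their backs; the gripper's body (76 mm by 85 mm) begins 54 mm behind the grasp point. The pads swing forward as they close: fully open they stand 13 mm farther back than shut.
Start: joints at [1.102, 0.291, -0.153, 1.127, 0, 1.431], TCP at [0.17, 0.497, 0.405] pointing down, gripper open.
Joint ranges: [-2.52, 2.52], [-0.91, 1.74], [-1.3, 1.37], [-1.96, 2.02], [-1.52, 1.47], [-3.14, 3.14]. Speed limits (rad/s): [2.22, 2.22, 2.79, 3.14, 3.14, 3.14].

### API

Orientations are given as [roll, pitch, yaw] about the fixed x, y, z axes, in that order (R = Rz(yaw) Ry(pitch) Rx(roll)).
In Python, from station import bot, snapshot, camera_info, ticket gives the robot as it stands. The module is installed in compiled form; this text tells all that it offers.
- The arm moves only by the tool jog_arm, never from a script. Its argument "rows" is a list of rows, each a list of 2 entries, a list of its own where there are three numbers: the shift along the tool's x, y, z in mm, then the turn, a rotation vector about the tool's x, y, z in rad. In form: [[[tx, ty, tz], [ax, ay, az]], ...]. A call has 1 to 5 rows; each row is the pose to reach, as a shift and turn from the pose measured when the call began, along the tool's axes at that moment; what a row does not reach only later rows make up. A row lasts 1/8 s, in which the tool goes at most 62.5 mm and 10.7 degrees, less where a joint would pass 70% of its speed; a pose out of reach is approached as far as the arm can. A call with a gripper value outside its range is refused whole. "jaw" is the finger opening in mm, from 0 to 85.4, set as the call begins (left out, the last holds). The fingers move at their own pace and stop on an object; "force" is the grip in N (left out, the last holds). Time passes only in rows, so rows that repeat a pose let the fingers close. It gives the time, the measured TCP pose, the force and the opening at its end, in the units of the state.
- bot.state(): the state, without advancing time (a new reading comes with each control period).
- snapshot(name): name is "scene" or "top"; returns the picture (480x640x3 uint8, red, green, blue); there is no depth.
- camera_info(name): a dict with "camera_matrix" (3x3 intrinsics, pixels), "R" (3x3) and "t" (3): a world point X has camera coordinates R X + t. Camera axes: x right, y down, z forward; pixel columns grow to the right and rows downward; lengths in m; the calibration is good to about 2 mm. A picture is of the moment at which its call begins. camera_info takes no time and is no camera call.
- ticket.sign_off(): hands the job in, once; it reports no verdict.
The state is a dict: "time_s": time; "joints": joint angles; "joint_vel": joint speeds; "joint_torque": joint torques, N m; "tcp_pos": TCP position; "tcp_rot": TCP orientation; "ft_force": force on the tool from outside, world axes, zero at the start; "moment": the same for the moment, N m; "grip_width": opening from 0.0 (shut) to 1.0 (fully open).
Only numpy, scipy, OpenCV 4.12 (cv2) and the standard library are available. Lean on these libraries where they do the work, as an engineer would, in place of code of your own. Each camera call takes 0.05 s, during which the arm holds its last target. There are 200 camera calls.

### The job

Two low grey boxes stand on the garage bench. Open the spark-plug test chamber, the one whose cover has a round glass window: slide its black thumb latch to the left (as seen from the latch side of the box) until the sprung cover pops fully open, then let go and move clear. Leave the other box, the battery box with the plain ribbed cover, shut.

Things in the scene. Friction and masses are not known exactly. Their poses are not given: they have to be found in the camera images.
- chamber_thumb (a point): Centre of the windowed box's black latch grip: upright block 22 (x) by 16 (y) by 25 mm high, ribbed on top, half-way up, 13.5 mm above the clear ledge it slides on (60 by 140 mm, 52 mm over the bench; 3 mm high track strips beside the grip). x points to the cover, y the way it slides to release (left, seen from the latch side), z up. Things on the bench nearby are under 60 mm high.
- chamber_latch (a joint): Slide of that latch in m: 0 right-hand stop, locked; 0.022 left-hand stop; starts at 0 to 0.003. A steel tongue from the grip, 12 mm wide, holds down a tab of the cover and clears it at about 0.012: best slid all the way. Takes 2 to 4 N; no return spring, stays where left. The box is heavy and does not move.
- chamber_cover (a joint): Angle in rad of the windowed box's cover: 0 shut, 1.75 fully open. Aluminium, 87 by 128 mm, 0.1 kg, with a round window 62 mm wide over its ring. Its front edge lies 33 mm from the grip along x, 14 mm above the ledge, and swings up and away from the latch (hinge 120 mm from the grip). A weak spring opens it in about 1 s; it waits against a hand in its way.
- battery_cover (a joint): Angle in rad of the other box's cover: 0 shut, 1.75 open. Box, cover and latch have the same sizes (box 185 by 140 mm), but the cover is plain and ribbed without a window, with two brass terminal posts behind it. It must stay shut.

How it is judged:
By the outcome, as a careful person would: the job done as asked, in the order asked, and still so for the second after the job is handed in, with the robot touching nothing.
It also fails if it takes over 27 s, if anything falls off the work surface, if the arm or the gripper's body presses on something with over 40 N, if the wrist force passes 120 N, or if a joint passes its speed limit or range.

## Working session

There is one attempt and no reset: what is moved stays moved. The work goes in short steps, Python scripts to look and compute and a tool call to move; the robot and the scene stay as the last step left them, time stands still between calls to the robot, and variables do not carry over. Pictures are saved under pics/ and viewed, about 8 in all and at most 12, crops included, and the job is handed in when it is done.

Besides the shell and the picture viewer there is one more tool, called as a command line: name --argument value ..., lists and objects as JSON in quotes. jog_arm: Moves the arm, as the interface text tells. Its arguments: {"type":"object","properties":{"rows":{"type":"array"},"jaw":{"type":"number"},"force":{"type":"number"}},"required":["rows"]}

```bash
mkdir -p pics; python3 - <<'E'
from station import bot,snapshot,camera_info
import cv2
for n in("top","scene"):
    cv2.imwrite(f"pics/{n}0.png",snapshot(n)[:,:,::-1]);c=camera_info(n);print(n,c)
s=bot.state();print(s["time_s"],s["tcp_pos"],s["tcp_rot"],s["grip_width"])
E
```

```text
top {'camera_matrix': array([[503.57623451,   0.        , 319.43528135],
       [  0.        , 503.57623451, 238.92427449],
       [  0.        ,   0.        ,   1.        ]]), 'R': array([[ 2.42636657e-02, -9.99704241e-01,  1.64445386e-03],
       [-9.97536963e-01, -2.43192879e-02, -6.57919464e-02],
       [ 6.58124798e-02, -4.40497122e-05, -9.97832008e-01]]), 't': array([-0.0139162 ,  0.58168866,  0.85192558])}
scene {'camera_matrix': array([[475.11252042,   0.        , 317.16389054],
       [  0.        , 475.11252042, 240.47411543],
       [  0.        ,   0.        ,   1.        ]]), 'R': array([[ 0.71119632,  0.70291223,  0.01068586],
       [ 0.59787377, -0.5967843 , -0.53515928],
       [-0.36979285,  0.38699211, -0.84468358]]), 't': array([-0.39935477, -0.31426834,  1.08007119])}
0.1 [0.16992744 0.4965443  0.40418165] [-1.57064727e+00  1.18779864e-03  1.24095248e+00] 0.997925953363035
```

View pics/top0.png

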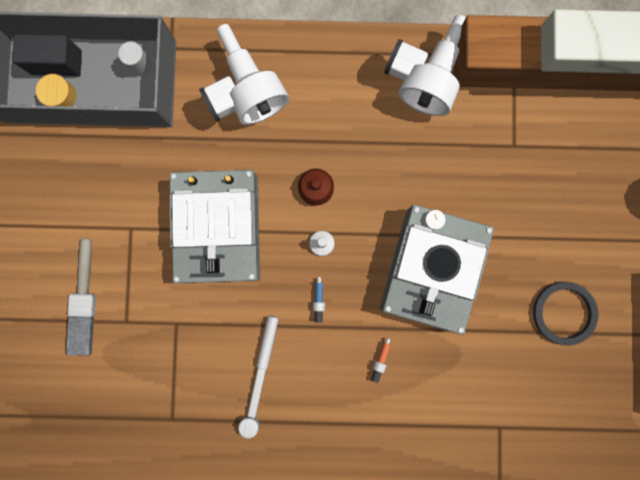

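View pics/scene0.png

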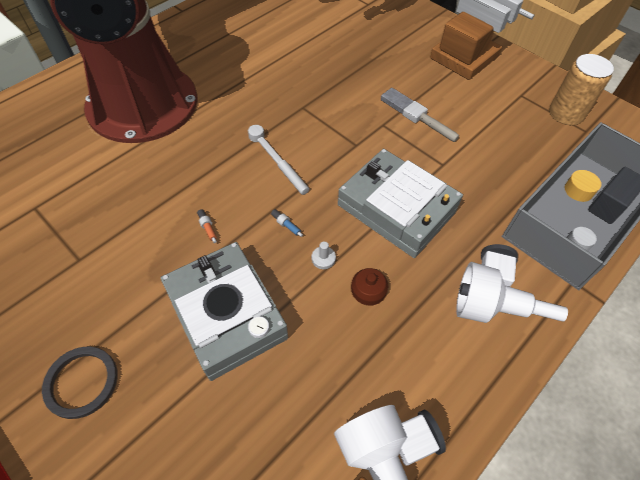

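Top view: the windowed chamber is on the right (box about 385–492, 205–333), with its grip near (428,302). The battery box is on the left. In the scene view the grip is near (205,265). Next I'll enlarge both.

```bash
python3 - <<'E'
import cv2,numpy as np
a=cv2.imread("pics/top0.png")[200:340,375:505];b=cv2.imread("pics/scene0.png")[235:385,155:295]
a=cv2.resize(a,(520,560),interpolation=cv2.INTER_CUBIC)[:, :400];b=cv2.resize(b,None,fx=4,fy=4,interpolation=cv2.INTER_CUBIC)[:560,:400]
cv2.imwrite("pics/crop.png",np.hstack([a,b]))
E
```

```text
(no output)
```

View pics/crop.png

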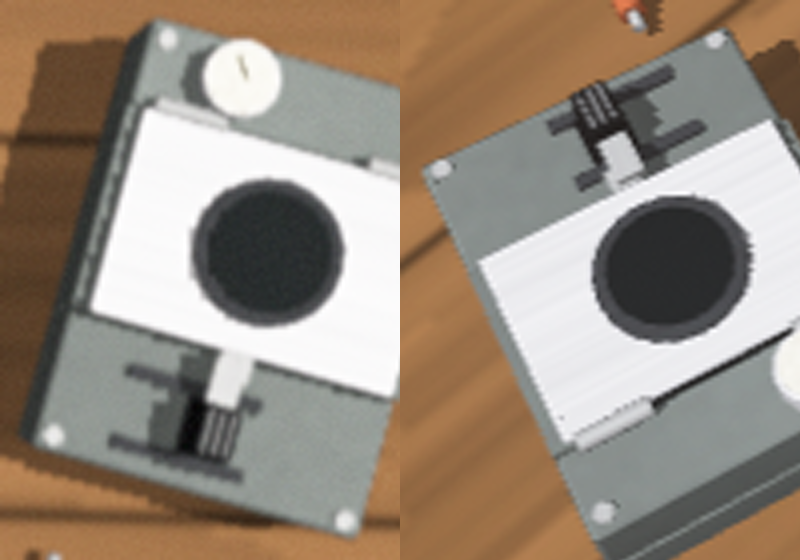

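```bash
cat >h.py <<'E'
import numpy as np,cv2
from station import camera_info
def ray(n,p,z):
    c=camera_info(n);d=c["R"].T@np.linalg.solve(c["camera_matrix"],[*p,1]);o=-c["R"].T@c["t"]
    return o+d*(z-o[2])/d[2]
def tri(p,q):
    P=[c["camera_matrix"]@np.c_[c["R"],c["t"]] for c in(camera_info("top"),camera_info("scene"))]
    X=cv2.triangulatePoints(P[0],P[1],np.array(p,float),np.array(q,float));return (X[:3]/X[3]).ravel()
t=lambda x,y:(375+x/4,200+y/4)
s=lambda x,y:(155+(x-400)/4,235+y/4)
E
python3 - <<'E'
from h import *
print("grip",tri(t(220,431),s(597,107)),ray("top",t(220,431),.078),ray("scene",s(597,107),.078))
A=ray("top",t(53,434),.053);B=ray("top",t(345,520),.053);C=ray("top",t(168,38),.053)
As=ray("scene",s(714,40),.053);Bs=ray("scene",s(441,168),.053);Cs=ray("scene",s(603,511),.053)
print(A,B,C);print(As,Bs,Cs)
print([np.linalg.norm(v) for v in(A-B,A-C)])
for v in (A-B,As-Bs):print("y dir",np.arctan2(v[1],v[0]))
print("x dir",np.arctan2(*(C-A)[1::-1]), np.arctan2(*(Cs-Bs)[1::-1]))
print("front corners",ray("top",t(90,312),.066),ray("top",t(395,396),.066))
E
```

```text
grip [ 0.47359387 -0.17764986  0.07558549] [ 0.47203133 -0.17916966  0.078     ] [ 0.4772863 -0.1761336  0.078    ]
[ 0.46752234 -0.11591534  0.053     ] [ 0.43532749 -0.23642947  0.053     ] [ 0.63280778 -0.16140175  0.053     ]
[ 0.47176269 -0.1145395   0.053     ] [ 0.44024468 -0.23382184  0.053     ] [ 0.60111076 -0.2764045   0.053     ]
[np.float64(0.12474038061149549), np.float64(0.17143012976964925)]
y dir 1.3097465975478146
y dir 1.3124698660378402
x dir -0.26855128198941486 -0.2587735945210027
front corners [ 0.51810311 -0.12841816  0.066     ] [ 0.48709115 -0.25277163  0.066     ]
```

Both cameras agree: grip centre is about (0.4735, −0.1775), top height about 0.076 (expected 0.078), and box yaw is about −0.26. The screw spacing fits the box, and the front edge lies about 32 mm from the grip (33 expected). I'll move above it now.

jog_arm --rows '[[[-42, 0, -39], [0, 0, 0]], [[-84, 0, -78], [0, 0, 0]], [[-126, 0, -117], [0, 0, 0]], [[-168, 0, -156], [0, 0, 0]], [[-210, 0, -195], [0, 0, 0]]]' --jaw 40 --force 20

```text
time_s: 0.72
tcp_pos: [0.2867, 0.2331, 0.4044]
tcp_rot: [-1.571, 0.001, 1.242]
ft_force: [1.9, 0.1, -0.5]
grip_width: 0.463
```

jog_arm --rows '[[[-42, 0, -39], [0, 0, 0]], [[-84, 0, -78], [0, 0, 0]], [[-126, 0, -117], [0, 0, 0]], [[-168, 0, -156], [0, 0, 0]], [[-210, 0, -195], [0, 0, 0]]]'

```text
time_s: 1.35
tcp_pos: [0.4036, -0.0307, 0.4046]
tcp_rot: [-1.571, 0.001, 1.241]
ft_force: [0.8, 0.5, -0.2]
grip_width: 0.469
```

jog_arm --rows '[[[-40, 0, -38], [0, -0.03, 0]], [[-80, 0, -75], [0, -0.06, 0]], [[-116, 20, -110], [0, -0.07, 0]], [[-116, 70, -110], [0, -0.07, 0]], [[-116, 110, -110], [0, -0.07, 0]]]'

```text
time_s: 1.98
tcp_pos: [0.4697, -0.1767, 0.2927]
tcp_rot: [-1.57, 0.0, 1.31]
ft_force: [-0.5, 0.7, -0.5]
grip_width: 0.468
```

```bash
python3 - <<'E'
from station import bot,snapshot
import cv2,numpy as np
a=snapshot("top")[200:340,360:490,::-1];b=snapshot("scene")[195:335,130:260,::-1]
cv2.imwrite("pics/c1.png",cv2.resize(np.hstack([a,b]),None,fx=3,fy=3,interpolation=cv2.INTER_CUBIC))
s=bot.state();print(s["tcp_pos"],s["tcp_rot"],s["joints"])
E
```

```text
[ 0.4682701  -0.17538998  0.29098929] [-1.56355191e+00 -1.04970746e-03  1.31069368e+00] [-5.04461711e-01  3.44686556e-01 -3.98299690e-01  8.35093245e-01
 -7.34163039e-04 -2.44360193e-01]
```

View pics/c1.png

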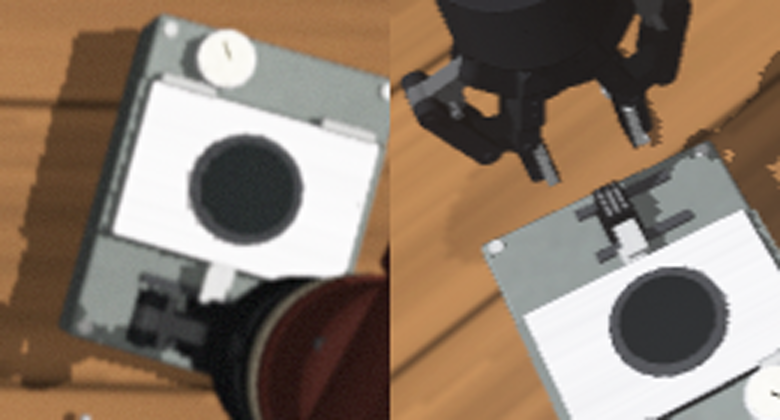

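Fingers straddle above the grip: tips at crop (552,180) and (645,143), grip at (613,200). I'll check the lateral alignment in scene pixels, where the known TCP gives the scene camera's bias.

```bash
python3 - <<'E'
from h import *
q=(130+(598-390)/3,195+161/3)
for z in(.118,.123):print(ray("scene",q,z))
print(ray("scene",(130+(613-390)/3,195+200/3),.078))
E
```

```text
[ 0.47693604 -0.17587624  0.118     ]
[ 0.48006404 -0.17705756  0.123     ]
[ 0.47725829 -0.17594181  0.078     ]
```

jog_arm --rows '[[[0, 25, -1], [0, 0, 0]], [[0, 40, -1], [0, 0, 0]], [[0, 50, -1], [0, 0, 0]], [[0, 57, -1], [0, 0, 0]], [[0, 57, -1], [0, 0, 0]]]'

```text
time_s: 2.7
tcp_pos: [0.4689, -0.1755, 0.234]
tcp_rot: [-1.563, -0.001, 1.311]
ft_force: [0.1, -0.2, -0.3]
grip_width: 0.467
```

jog_arm --rows '[[[0, 0, 0], [0, 0, 0]], [[0, 0, 0], [0, 0, 0]], [[0, 0, 0], [0, 0, 0]], [[0, 0, 0], [0, 0, 0]], [[0, 0, 0], [0, 0, 0]]]' --jaw 0 --force 20

```text
time_s: 3.32
tcp_pos: [0.4691, -0.1756, 0.2346]
tcp_rot: [-1.564, -0.001, 1.311]
ft_force: [-1.7, 0.7, 6.0]
grip_width: 0.182
```

Grip held: opening is about 15.5 mm against 16 mm expected. Sliding left, which is tool +x.

jog_arm --rows '[[[3, -1, 0], [0, 0, 0]], [[6, -1, 0], [0, 0, 0]], [[9, -1, 0], [0, 0, 0]], [[12, -1, 0], [0, 0, 0]], [[15, -1, 0], [0, 0, 0]]]'

```text
time_s: 3.95
tcp_pos: [0.473, -0.1609, 0.2348]
tcp_rot: [-1.564, -0.001, 1.311]
ft_force: [4.2, -2.3, -17.2]
grip_width: 0.182
```

jog_arm --rows '[[[2, 0.5, 0], [0, 0, 0]], [[4, 0.5, 0], [0, 0, 0]], [[5, 0.5, 0], [0, 0, 0]], [[6, 0.5, 0], [0, 0, 0]]]'

```text
time_s: 4.45
tcp_pos: [0.4744, -0.1561, 0.2347]
tcp_rot: [-1.564, 0.003, 1.31]
ft_force: [-5.0, -11.7, -1.6]
grip_width: 0.179
```

jog_arm --rows '[[[1, 0, 0], [0, 0, 0]], [[1.5, 0, 0], [0, 0, 0]]]'

```text
time_s: 4.7
tcp_pos: [0.4745, -0.1556, 0.2348]
tcp_rot: [-1.564, 0.006, 1.309]
ft_force: [-2.8, -10.1, -5.2]
grip_width: 0.184
```

```bash
python3 - <<'E'
from station import bot,snapshot
import cv2
cv2.imwrite("pics/c2.png",cv2.resize(snapshot("scene")[170:390,90:310,::-1],None,fx=2.5,fy=2.5,interpolation=cv2.INTER_CUBIC))
E
```

```text
(no output)
```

View pics/c2.png

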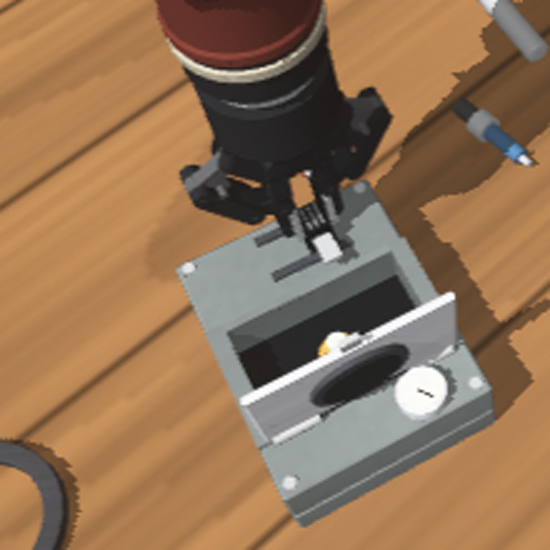

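The latch is at its left stop: the grip and tongue sit at the right end of the track in this view, crop (315,215). The cover has already swung up (edge (245,400)–(455,295)). I'll open the jaws, lift and back away.

jog_arm --rows '[[[0, 0, 0], [0, 0, 0]], [[0, 0, 0], [0, 0, 0]], [[0, 0, 0], [0, 0, 0]], [[0, 0, 0], [0, 0, 0]]]' --jaw 36

```text
time_s: 5.25
tcp_pos: [0.4745, -0.1554, 0.2348]
tcp_rot: [-1.564, 0.006, 1.309]
ft_force: [0.0, 0.5, -0.5]
grip_width: 0.419
```

jog_arm --rows '[[[0, -20, 0], [0, 0, 0]], [[0, -50, 0], [0, 0, 0]], [[0, -90, 20], [0, 0, 0]], [[0, -120, 50], [0, 0, 0]], [[0, -150, 80], [0, 0, 0]]]'

```text
time_s: 5.88
tcp_pos: [0.3977, -0.1337, 0.3864]
tcp_rot: [-1.564, 0.006, 1.309]
ft_force: [0.5, -1.0, 0.5]
grip_width: 0.422
```

jog_arm --rows '[[[30, 0, 30], [0, 0, 0]], [[80, 0, 50], [0, 0, 0]], [[130, 0, 50], [0, 0, 0]], [[180, 0, 50], [0, 0, 0]], [[180, 0, 50], [0, 0, 0]]]'

```text
time_s: 6.5
tcp_pos: [0.3961, 0.0558, 0.3857]
tcp_rot: [-1.564, 0.005, 1.314]
ft_force: [-0.2, -0.1, 0.3]
grip_width: 0.427
```

```bash
python3 - <<'E'
from station import bot,snapshot
import cv2,numpy as np
f=lambda n:snapshot(n)[:,:,::-1]
cv2.imwrite("pics/c3.png",np.hstack([f("top")[150:400,150:550],f("scene")[120:370,100:500]]))
s=bot.state();print(s["time_s"],s["ft_force"])
E
```

```text
6.6 [ 0.56455795 -0.03586747 -0.13496292]
```

View pics/c3.png

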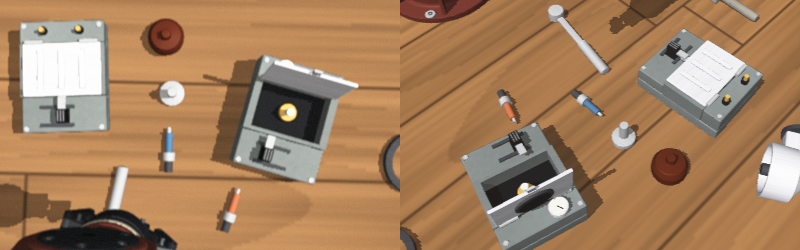

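The chamber is open, the battery box is shut and the arm is clear. One closer look to check the cover angle.

```bash
python3 - <<'E'
from station import snapshot
import cv2,numpy as np
f=lambda n:snapshot(n)[:,:,::-1]
cv2.imwrite("pics/c4.png",cv2.resize(np.hstack([f("top")[195:325,385:515],f("scene")[260:390,160:290]]),None,fx=3,fy=3,interpolation=cv2.INTER_CUBIC))
E
```

```text
(no output)
```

View pics/c4.png

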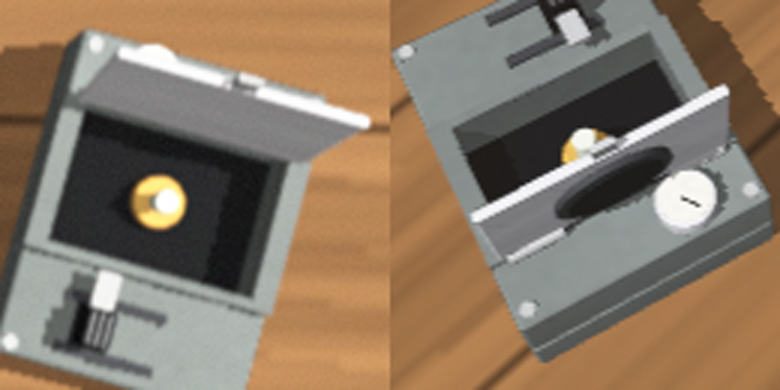

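```bash
python3 - <<'E'
from h import *
T=lambda x,y:(385+x/3,195+y/3)
S=lambda x,y:(160+(x-390)/3,260+y/3)
L=tri(T(110,52),S(727,90));R=tri(T(370,123),S(475,218));print(L,R,np.linalg.norm(L-R))
g=np.array([.4735,-.1775]);x=np.array([.966,-.257])
m=(L+R)/2;u=(m[:2]-g)@x-.120;w=m[2]-.066;print(u,w,np.arctan2(w,-u))
E
```

```text
[ 0.61794349 -0.15101571  0.14007534] [ 0.58648022 -0.27619175  0.14713627] 0.12926265370655776
0.013614311108367444 0.07760580690078214 1.744458240299461
```

The cover angle comes out at about 1.74 rad (1.75 is fully open), and the measured cover width is 129 mm (128 expected). Handing in.

```bash
python3 -c "
from station import ticket
ticket.sign_off()"
```

```text
the job is handed in; nothing more can be done
```

The spark-plug test chamber is open and the battery box is still shut. I gripped the chamber's black latch, slid it left about 20 mm to its stop, then let go and moved the arm clear. I handed in at about 6.7 s of the 27 s allowed.

- **Cover:** triangulated at about 1.74 rad, against 1.75 for fully open. Its measured width was 129 mm, against 128 mm given.
- **Latch:** it met a firm stop, with about 12 N sideways.
- **Forces:** the largest wrist reading was about 18 N, when I briefly lifted 1 mm too much on the grip. I corrected this in the next move.
- **Arm:** contact force after letting go was about zero, and the last pictures show the gripper well away from both boxes.
- **Disagreement:** the two cameras placed the latch about 5–6 mm apart. I used their combined position, which was close enough for the grasp.

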